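Transfer a row of sample vials in reverse order

TASK

Move all four vials from the full rack into the empty rack so that their row is reversed: the vial that started next to the full rack's loop handle goes into the pocket farthest from the other rack's loop handle, the second into the second farthest, and so on, until the vial that started farthest from the one handle stands next to the other. Leave each vial standing upright on the floor of its own pocket, and do not knock any over on the way.

Things in the scene. Friction and masses are not known exactly. Their poses are not given: they have to be found in the camera images.
- full_rack: Rack full of vials at the start, with tags: fixed white block 60 (x) x 224 (y) x 16 mm high, any yaw, with a row of four open 44 mm square pockets 12 mm deep and a dark steel loop handle 28 mm out at its +y end. Origin: centre of underside, z up. Pocket centres x = 0, y = +0.081 (by the handle), +0.027, -0.027, -0.081 m; pocket floors at z = 0.004.
- empty_rack: Rack empty at the start, no tags: fixed white block 60 (x) x 224 (y) x 16 mm high, any yaw, with a row of four open 44 mm square pockets 12 mm deep and a dark steel loop handle 28 mm out at its +y end. Origin: centre of underside, z up. Pocket centres x = 0, y = +0.081 (by the handle), +0.027, -0.027, -0.081 m; pocket floors at z = 0.004.
- vial_a_mid (a point): Loose amber glass vial, 64 mm high, about 60 g, with a low flat black cap as wide as the glass. Glass 28 mm across, straight from the flat foot up to 50 mm; grip it there, above the rack's rim. Point: on the axis half-way up, 32 mm above the foot; z up. Starts upright in any pocket of the full rack (order shuffled), up to 5 mm off its centre.
- vial_b_mid (a point): Loose amber glass vial, 71 mm high, about 60 g, with a slim straight black cap 17 mm wide. Glass 28 mm across, straight from the flat foot up to 54 mm; grip it there, above the rack's rim. Point: on the axis half-way up, 35.5 mm above the foot; z up. Starts upright in any pocket of the full rack (order shuffled), up to 5 mm off its centre.
- vial_c_mid (a point): Loose amber glass vial, 78 mm high, about 60 g, with a domed black cap. Glass 28 mm across, straight from the flat foot up to 58 mm; grip it there, above the rack's rim. Point: on the axis half-way up, 39 mm above the foot; z up. Starts upright in any pocket of the full rack (order shuffled), up to 5 mm off its centre.
- vial_d_mid (a point): Loose amber glass vial, 85 mm high, about 60 g, with a flat black cap with a thin black stem on top. Glass 28 mm across, straight from the flat foot up to 62 mm; grip it there, above the rack's rim. Point: on the axis half-way up, 42.5 mm above the foot; z up. Starts upright in any pocket of the full rack (order shuffled), up to 5 mm off its centre.
- tag_a: Blank dark tag, 6 x 20 x 4 mm, fixed on the full rack's +x rim (origin: underside centre, at rack x = +0.026, z = 0.016 m) beside the pocket where vial a starts; it marks where that vial came from. All tags look alike.
- tag_b: Blank dark tag, 6 x 20 x 4 mm, fixed on the full rack's +x rim (origin: underside centre, at rack x = +0.026, z = 0.016 m) beside the pocket where vial b starts; it marks where that vial came from. All tags look alike.
- tag_c: Blank dark tag, 6 x 20 x 4 mm, fixed on the full rack's +x rim (origin: underside centre, at rack x = +0.026, z = 0.016 m) beside the pocket where vial c starts; it marks where that vial came from. All tags look alike.
- tag_d: Blank dark tag, 6 x 20 x 4 mm, fixed on the full rack's +x rim (origin: underside centre, at rack x = +0.026, z = 0.016 m) beside the pocket where vial d starts; it marks where that vial came from. All tags look alike.
There are look-alikes about, which are no part of the job. What is shaped like the part that bears vial_c_mid but green or turquoise is not meant.

How it is judged:
By the outcome, as a careful person would: the job done as asked, in the order asked, and still so for the second after the job is handed in, with the robot touching nothing.
It also fails if it takes over 125 s, if anything falls off the work surface, if the arm or the gripper's body presses on something with over 40 N, if the wrist force passes 120 N, or if a joint passes its speed limit or range.

ROBOT

A 6-joint arm with a two-finger parallel gripper is mounted at the origin on a cart in front of the work surface, level with it; the furniture and walls round the work are solid. World frame = base frame: x ahead of the robot, y to its left, z up, the work surface at z = 0. Lengths are in mm, angles in rad, forces in N, time in s.
With the tool pointing down it reaches from about 350 to 775 mm from the base axis. Payload 7.3 kg.
Tool frame: the origin (TCP) lies between the finger pads; the fingertips stand 17 mm ahead of it and the grasp point (between the pads) lies 2 mm behind it; z points along the fingers, y is the direction in which the jaws open and shut (so a half turn about z gives the same grasp; the last joint's range is limited). The gripper opens to 92 mm and grips with 3 to 60 N. Pads are 19 mm wide; open, the fingers measure 130 mm over their backs; the gripper's body (75 mm by 190 mm) begins 47 mm behind the grasp point.
Start: joints at [-1.43, 0.342, 1.524, -0, 1.275, -0.146], TCP at [148.536, -503.568, 243.741] pointing down, gripper open.
Joint ranges: [-2.53, 2.53], [-0.77, 2.02], [0.04, 2.7], [-1, 4.14], [0.28, 2.66], [-3.11, 3.11]. Speed limits (rad/s): [2.57, 2.57, 3.14, 3.14, 3.14, 3.14].

INTERFACE

Orientations are given as [roll, pitch, yaw] about the fixed x, y, z axes, in that order (R = Rz(yaw) Ry(pitch) Rx(roll)).
In Python, from plant import get_obs, capture, get_calibration, close_job gives the robot as it stands.
- The arm moves only by the tool carry_out, never from a script. Its argument "moves" is one flat list of numbers, 7 for each row, row after row: the shift along the tool's x, y, z normalised to -1 to 1, where 1 is 40 cm, then the turn, a rotation vector about the tool's x, y, z normalised to -1 to 1, where 1 is 30 degrees, then the opening, from 0 (shut) to 1 (fully open). A call has exactly 8 rows; each row is the pose to reach, as a shift and turn from the pose measured when the call began, along the tool's axes at that moment; what a row does not reach only later rows make up. A row lasts 1/10 s, in which the tool goes at most 50 mm and 8.59 degrees, less where a joint would pass 70% of its speed; a pose out of reach is approached as far as the arm can. A call with a number of a shift or a turn outside -1 to 1 is refused whole. A call with a gripper value outside its range is refused whole. The fingers move at their own pace and stop on an object; the grip force is fixed at half the most. Time passes only in rows, so rows that repeat a pose let the fingers close, or fill a call up. It gives the time, the measured TCP pose, the force and the opening at its end, in the units of the state.
- get_obs(): the state, without advancing time (a new reading comes with each control period).
- capture(name): name is "side" or "top" or "wrist"; returns the picture (384x512x3 uint8, red, green, blue); there is no depth.
- get_calibration(name): a dict with "vfov" (degrees; the focal length in pixels is half the picture's height over the tangent of half this angle, whatever the lens; pixels are square), "cx", "cy" (the principal point, pixels), "cam_to_world" (4x4, takes a point from camera to world coordinates). Camera axes: x right, y up, looking along -z (the intrinsics and any distortion apply to the point x, -y, -z); pixel columns grow to the right and rows downward; lengths in mm; the calibration is good to about 2 mm. A picture is of the moment at which its call begins: read the wrist's pose just before it. get_calibration takes no time and is no camera call; for the wrist camera it gives the pose at the moment of the call.
- close_job(): hands the job in, once; it reports no verdict.
The state is a dict: "time": time; "joint_positions": joint angles; "dq": joint speeds; "tau": joint torques, N m; "tool_pos": TCP position; "tcp_rot": TCP orientation; "contact_force": force on the tool from outside, world axes, zero at the start; "moment": the same for the moment, N m; "grip_width": finger opening in mm.
Only numpy, scipy, OpenCV 4.12 (cv2) and the standard library are available. Lean on these libraries where they do the work, as an engineer would, in place of code of your own. Each camera call takes 0.05 s, during which the arm holds its last target.

## Working session

There is one attempt and no reset: what is moved stays moved. The work goes in short steps, Python scripts to look and compute and a tool call to move; the robot and the scene stay as the last step left them, time stands still between calls to the robot, and variables do not carry over. Pictures are saved under pics/ and viewed, and the job is handed in when it is done.

Besides the shell and the picture viewer there is one more tool, called after "Emit:" by a JSON object that holds its "method" and its "body". carry_out: Moves the arm, as the interface text tells. Scaled input: -1 to 1 covers 40 cm each way for a shift and 30 degrees each way for a turn. Its arguments: {"type":"object","properties":{"moves":{"type":"array","items":{"type":"number"}}},"required":["moves"]}

```bash
mkdir -p pics; ls; python3 - <<'E'
from plant import *
import cv2
print(get_obs())
for n in ("side","top"):
    im=capture(n); cv2.imwrite(f"pics/{n}0.png",im[:,:,::-1]); print(n,get_calibration(n))
im=capture("wrist"); cv2.imwrite("pics/wrist0.png",im[:,:,::-1]); print(get_calibration("wrist"))
E
```

```text
pics
{'time': 0.0, 'joint_positions': array([-1.42999376e+00,  3.42714549e-01,  1.52502747e+00, -1.65455243e-05,
        1.27535450e+00, -1.46027941e-01]), 'dq': array([ 0.00079036, -0.00080938,  0.00057843, -0.00059345,  0.00038446,
        0.0013411 ]), 'tau': array([-2.39805006e-03, -4.31252682e+01, -2.44216275e+01,  7.15808664e-02,
        5.61466638e-02, -1.40615430e-04]), 'tool_pos': array([ 148.47927303, -503.17626678,  243.04552092]), 'tcp_rot': array([-3.14010249e+00, -2.03173481e-04,  2.86835183e-01]), 'contact_force': array([-0.11325272,  0.320654  ,  0.98446561]), 'moment': array([ 0.06155421, -0.02882651, -0.02073553]), 'grip_width': 91.97183893621643}
side {'vfov': 55.962346017405864, 'cx': 257.8890298505607, 'cy': 192.36047602319945, 'cam_to_world': array([[-8.87657095e-01,  2.94250811e-01, -3.54233456e-01,
         1.60708587e+02],
       [-4.60485641e-01, -5.74224488e-01,  6.76918910e-01,
         6.98180165e+02],
       [-4.22558637e-03,  7.63991294e-01,  6.45212715e-01,
         7.06918406e+02],
       [ 0.00000000e+00,  0.00000000e+00,  0.00000000e+00,
         1.
[... 196 characters left out ...]
02],
       [-9.99001426e-01,  3.23699876e-02,  3.07950562e-02,
         4.98730900e+01],
       [ 3.53459588e-02,  1.51011148e-01,  9.87899943e-01,
         1.07401525e+03],
       [ 0.00000000e+00,  0.00000000e+00,  0.00000000e+00,
         1.00000000e+00]])}
{'vfov': 63.144195009605404, 'cx': 260.25105517960003, 'cy': 192.31226923930834, 'cam_to_world': array([[ 2.82480549e-01,  9.27929334e-01,  2.43211618e-01,
         2.12161906e+02],
       [-9.59272940e-01,  2.73358483e-01,  7.12079107e-02,
        -4.83500983e+02],
       [-4.08049893e-04, -2.53421173e-01,  9.67355954e-01,
         3.85730771e+02],
       [ 0.00000000e+00,  0.00000000e+00,  0.00000000e+00,
         1.00000000e+00]])}
```

View pics/side0.png

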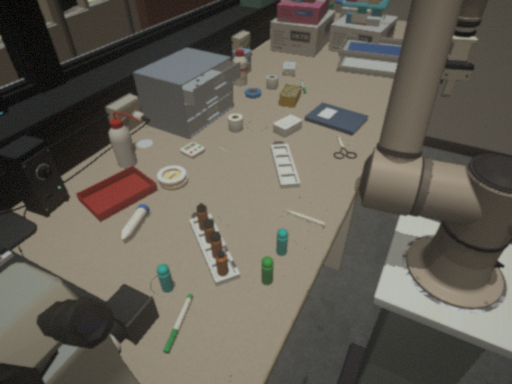

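View pics/top0.png

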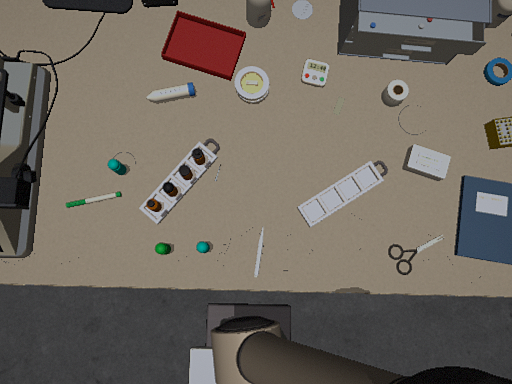

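View pics/wrist0.png

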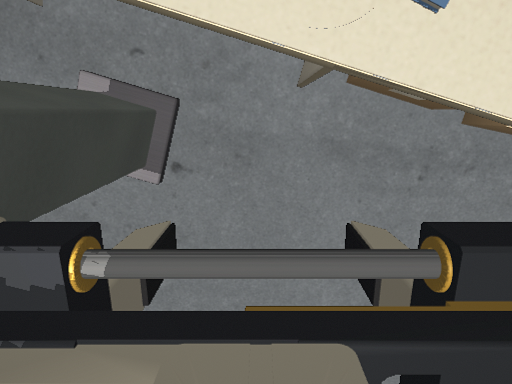

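The top view shows the full rack at about (150,207)–(210,150) with its handle at (212,145). The empty rack runs about (308,218)–(378,172) with its handle at (381,167). Green and teal decoys stand at (163,248), (203,247) and (117,167). Next I measure the rack outlines.

```bash
cat > h.py <<'E'
import numpy as np, cv2
from plant import *
def ray(n,uv,cal=None,H=384):
    c=cal or get_calibration(n); f=H/2/np.tan(np.radians(c["vfov"]/2)); M=np.array(c["cam_to_world"])
    d=M[:3,:3]@np.array([(uv[0]-c["cx"])/f,-(uv[1]-c["cy"])/f,-1.]); return M[:3,3],d/np.linalg.norm(d)
def plane(n,uv,z,cal=None):
    o,d=ray(n,uv,cal); return o+d*(z-o[2])/d[2]
def proj(n,P,cal=None,H=384):
    c=cal or get_calibration(n); f=H/2/np.tan(np.radians(c["vfov"]/2)); M=np.array(c["cam_to_world"])
    p=M[:3,:3].T@(np.array(P,float)-M[:3,3]); return np.array([c["cx"]+f*p[0]/-p[2],c["cy"]-f*p[1]/-p[2]])
def tri(n1,uv1,n2,uv2):
    o1,d1=ray(n1,uv1);o2,d2=ray(n2,uv2)
    A=np.stack([d1,-d2],1);s=np.linalg.lstsq(A,o2-o1,rcond=None)[0]
    p,q=o1+s[0]*d1,o2+s[1]*d2;return (p+q)/2,np.linalg.norm(p-q)
E
python3 - <<'E'
from h import *
for n,rois in (("top",[(130,135,230,230),(290,150,395,235)]),("side",[(180,195,245,285),(262,135,305,192)])):
    im=cv2.imread(f"pics/{n}0.png")
    big=[]
    for k,(a,b,c,d) in enumerate(rois):
        r=im[b:d,a:c]; hsv=cv2.cvtColor(r,cv2.COLOR_BGR2HSV)
        m=((hsv[...,1]<38)&(hsv[...,2]>150)).astype(np.uint8)*255
        m=cv2.morphologyEx(m,cv2.MORPH_CLOSE,np.ones((3,3)))
        cs,_=cv2.findContours(m,cv2.RETR_EXTERNAL,cv2.CHAIN_APPROX_NONE)
        c0=max(cs,key=cv2.contourArea); rect=cv2.minAreaRect(c0); box=cv2.boxPoints(rect)+[a,b]
        print(n,k,box.round(1).tolist())
        w=np.array([plane(n,p,16)[:2] for p in box]); print(w.round(1).tolist(), [round(float(np.linalg.norm(w[i]-w[i-1])),1) for i in range(4)], w.mean(0).round(1))
        v=cv2.resize(r,None,fx=4,fy=4,interpolation=cv2.INTER_CUBIC)
        cv2.polylines(v,[((box-[a,b])*4).astype(int)],True,(255,0,255),1); big.append(v)
    H=max(b.shape[0] for b in big)
    out=np.hstack([cv2.copyMakeBorder(b,0,H-b.shape[0],0,0,cv2.BORDER_CONSTANT) for b in big]); print(out.shape)
    cv2.imwrite(f"pics/{n}z.png",out[:600,:820])
E
```

```text
top 0 [[138.0, 207.6], [198.9, 140.0], [216.9, 156.2], [156.0, 223.8]]
[[481.0, 303.6], [658.3, 162.3], [617.9, 115.1], [442.5, 257.2]] [60.3, 226.7, 62.1, 225.7] [549.9 209.6]
top 1 [[297.0, 205.8], [370.6, 159.4], [383.9, 180.4], [310.2, 226.8]]
[[498.0, -89.8], [623.5, -277.4], [570.1, -310.6], [446.5, -123.4]] [61.5, 225.8, 62.9, 224.3] [ 534.5 -200.3]
(380, 820, 3)
side 0 [[187.6, 219.1], [212.1, 208.3], [240.4, 272.9], [215.9, 283.7]]
[[658.7, 161.0], [622.9, 94.1], [441.7, 251.9], [476.5, 303.7]] [231.4, 75.9, 240.3, 62.4] [549.9 202.7]
side 1 [[269.8, 144.3], [289.0, 139.1], [300.6, 182.3], [281.5, 187.5]]
[[623.3, -278.2], [577.1, -340.1], [445.6, -128.8], [487.4, -79.3]] [240.8, 77.2, 248.9, 64.7] [ 533.3 -206.6]
(360, 432, 3)
```

```bash
python3 -c "
import cv2
for n in('top','side'):
    i=cv2.imread(f'pics/{n}z.png'); s=min(1,790/i.shape[1],590/i.shape[0]); cv2.imwrite(f'pics/{n}z.png',cv2.resize(i,None,fx=s,fy=s))"
```

```text
(no output)
```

View pics/topz.png

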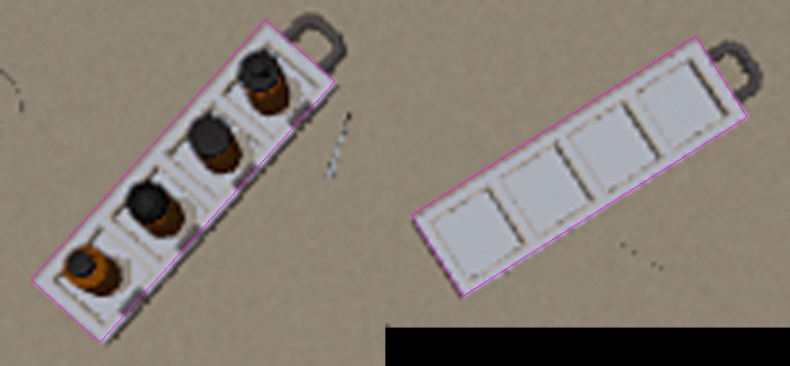

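View pics/sidez.png

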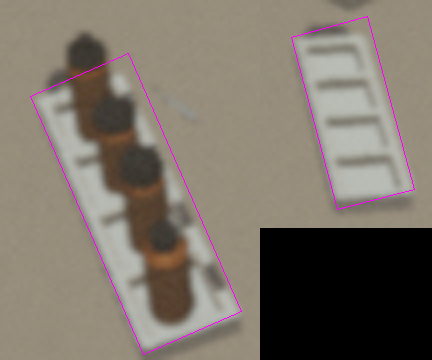

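Both outlines match the given 60 x 224 size. The full rack is at about (550,209) with its row at -39°, and the empty rack is at about (534,-200) with its row at -56°. I'll write a move helper and go look from above with the wrist camera.

```bash
cat >> h.py <<'E'
from scipy.spatial.transform import Rotation as R
def mv(xyz,yaw_deg,tag=""):
    o=get_obs(); R0=R.from_euler('xyz',o["tcp_rot"]); T=R.from_euler('xyz',[np.pi,0,np.radians(yaw_deg)])
    s=R0.inv().apply(np.array(xyz,float)-o["tool_pos"])/400; r=np.degrees((R0.inv()*T).as_rotvec())/30
    print(tag,"shift",s.round(4).tolist(),"turn",r.round(4).tolist())
def st():
    o=get_obs(); print("t",round(o["time"],2),o["tool_pos"].round(1),np.degrees(o["tcp_rot"]).round(2),"F",o["contact_force"].round(1),"w",round(o["grip_width"],1),"q6",o["joint_positions"][5].round(2))
E
python3 -c "
from h import *
mv([430,-260,280],141)"
```

```text
shift [0.8471, -0.3844, -0.0914] turn [-0.0009, -0.0025, -4.1523]
```

Emit:
{"method": "carry_out", "body": {"moves": [0.847,-0.384,-0.09,0,0,-1,1,0.847,-0.384,-0.09,0,0,-1,1,0.847,-0.384,-0.09,0,0,-1,1,0.847,-0.384,-0.09,0,0,-1,1,0.847,-0.384,-0.09,0,0,-1,1,0.847,-0.384,-0.09,0,0,-1,1,0.847,-0.384,-0.09,0,0,-1,1,0.847,-0.384,-0.09,0,0,-1,1]}}

```text
time: 0.95
tool_pos: [432.3, -257.3, 279.7]
tcp_rot: [-3.141, -0.002, 0.813]
contact_force: [-1.2, -0.9, -0.4]
grip_width: 91.8
```

```bash
python3 -c "
from h import *
st();mv([540,100,300],141)"
```

```text
t 0.95 [ 432.3 -257.3  279.7] [-1.7997e+02 -1.0000e-01  4.6600e+01] F [-1.2 -0.9 -0.4] w 91.8 q6 0.07
 shift [0.8342, -0.4182, -0.049] turn [0.0018, -0.0034, -3.1466]
```

Emit:
{"method": "carry_out", "body": {"moves": [0.834,-0.418,-0.05,0,0,-1,1,0.834,-0.418,-0.05,0,0,-1,1,0.834,-0.418,-0.05,0,0,-1,1,0.834,-0.418,-0.05,0,0,-1,1,0.834,-0.418,-0.05,0,0,-1,1,0.834,-0.418,-0.05,0,0,-1,1,0.834,-0.418,-0.05,0,0,-1,1,0.834,-0.418,-0.05,0,0,-1,1]}}

```text
time: 1.75
tool_pos: [540.3, 103.5, 300.2]
tcp_rot: [3.142, -0.003, 1.34]
contact_force: [0.4, -0.3, -0.2]
grip_width: 92.3
```

```bash
python3 -c "
from h import *
st();mv([595,173,300],141)"
```

```text
t 1.75 [540.3 103.5 300.2] [ 1.800e+02 -1.400e-01  7.676e+01] F [ 0.4 -0.3 -0.2] w 92.3 q6 0.28
 shift [0.2005, 0.0933, 0.0011] turn [0.0028, -0.0042, -2.1413]
```

Emit:
{"method": "carry_out", "body": {"moves": [0.2,0.093,0,0,0,-1,1,0.2,0.093,0,0,0,-1,1,0.2,0.093,0,0,0,-1,1,0.2,0.093,0,0,0,-1,1,0.2,0.093,0,0,0,-1,1,0.2,0.093,0,0,0,-1,1,0.2,0.093,0,0,0,-1,1,0.2,0.093,0,0,0,-1,1]}}

```text
time: 2.55
tool_pos: [594.8, 172.6, 300.6]
tcp_rot: [3.14, -0.002, 1.862]
contact_force: [0.1, -0.7, 0.8]
grip_width: 91.9
```

```bash
python3 -c "
from h import *
st();mv([613,159,280],141)"
```

```text
t 2.55 [594.8 172.6 300.6] [ 1.7991e+02 -1.2000e-01  1.0668e+02] F [ 0.1 -0.7  0.8] w 91.9 q6 -0.13
 shift [-0.0458, 0.0338, 0.0516] turn [0.0042, -0.0031, -1.144]
```

Emit:
{"method": "carry_out", "body": {"moves": [-0.046,0.034,0.05,0,0,-1,1,-0.046,0.034,0.05,0,0,-1,1,-0.046,0.034,0.05,0,0,-1,1,-0.046,0.034,0.05,0,0,-1,1,-0.046,0.034,0.05,0,0,-1,1,-0.046,0.034,0.05,0,0,-1,1,-0.046,0.034,0.05,0,0,-1,1,-0.046,0.034,0.05,0,0,-1,1]}}

```text
time: 3.35
tool_pos: [613.1, 158.9, 280.7]
tcp_rot: [3.139, -0.001, 2.385]
contact_force: [0.1, -0.1, 0.1]
grip_width: 91.8
```

```bash
python3 -c "
from h import *
import pickle
st(); c=get_calibration('wrist'); im=capture('wrist'); pickle.dump((c,get_obs()),open('w1.pkl','wb')); cv2.imwrite('pics/w1.png',im[:,:,::-1])
u=np.array([.779,-.627]); 
for s in (81,27,-27,-81): print(proj('wrist',[*(np.array([549.5,209])+s*u),4],c).round(0))
"
```

```text
t 3.35 [613.1 158.9 280.7] [ 1.7986e+02 -6.0000e-02  1.3662e+02] F [ 0.1 -0.1  0.1] w 91.8 q6 -0.68
[260. 164.]
[256. 123.]
[253.  80.]
[249.  33.]
```

View pics/w1.png

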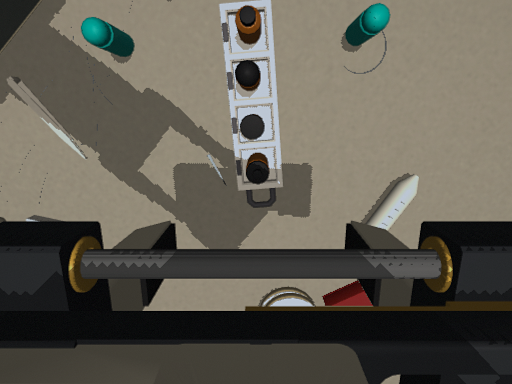

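The wrist view shows the full rack with its handle at (262,197) and the vials at about (257,168), (252,126), (247,74) and (248,20). The projected pocket centres fall on the pockets. I zoom in for positions.

```bash
python3 -c "
import cv2
i=cv2.imread('pics/w1.png')[0:210,190:310]; i=cv2.resize(i,None,fx=2.8,fy=2.8,interpolation=cv2.INTER_CUBIC)
import numpy as np
t=cv2.imread('pics/side0.png')[190:290,180:250]; t=cv2.resize(t,None,fx=5.8,fy=5.8,interpolation=cv2.INTER_CUBIC)
i=cv2.copyMakeBorder(i,0,max(0,580-i.shape[0]),0,0,0)[:580]; cv2.imwrite('pics/w1z.png',np.hstack([i,t[:580]]))"
```

```text
(no output)
```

View pics/w1z.png

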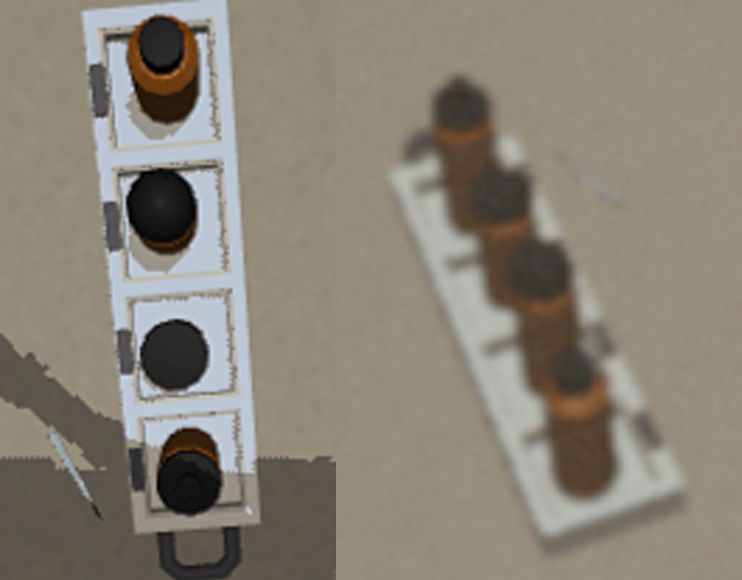

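```bash
python3 - <<'E'
from h import *; import pickle
c,o=pickle.load(open('w1.pkl','rb')); im=cv2.imread('pics/w1.png')
a,b,x,y=195,0,300,195
hsv=cv2.cvtColor(im[b:y,a:x],cv2.COLOR_BGR2HSV)
m=((hsv[...,1]<45)&(hsv[...,2]>175)).astype(np.uint8)*255
m=cv2.morphologyEx(m,cv2.MORPH_CLOSE,np.ones((3,3)))
cs,_=cv2.findContours(m,cv2.RETR_EXTERNAL,cv2.CHAIN_APPROX_NONE); c0=max(cs,key=cv2.contourArea)
W=np.array([plane('wrist',p[0]+[a,b],16,c)[:2] for p in c0],np.float32)
r=cv2.minAreaRect(W); print("rack",r, cv2.boxPoints(r).round(1).tolist())
u=np.array([.779,-.627]); n=np.array([.627,.779]);C=np.array([549.5,209])
# dark caps
v=im[...,:].max(2); 
mk=((v<60)).astype(np.uint8)
for s in (81,27,-27,-81):
    p=C+s*u; q=proj('wrist',[*p,75],c)
    l=np.zeros_like(mk); cv2.circle(l,tuple(int(k) for k in q),16,1,-1)
    k,lab,stt,cen=cv2.connectedComponentsWithStats(mk&l); 
    j=1+stt[1:,4].argmax(); g=cen[j]
    print(s,q.round(),"cap",g.round(1),stt[j].tolist())
    for z in (66,72,80): 
        P=plane('wrist',g,z,c)[:2]-C; print("   z",z,"along",(P@u).round(1),"across",(P@n).round(1))
E
```

```text
rack ((537.9419555664062, 215.68917846679688), (60.22935104370117, 200.12950134277344), 51.207515716552734) [[441.1000061035156, 254.89999389648438], [597.0999755859375, 129.5], [634.7999877929688, 176.5], [478.79998779296875, 301.8999938964844]]
81 [260. 174.] cap [256.9 171.6] [246, 160, 23, 24, 430]
   z 66 along 79.8 across -3.2
   z 72 along 78.6 across -3.0
   z 80 along 77.1 across -2.8
27 [256. 126.] cap [251.7 126.2] [240, 114, 24, 25, 455]
   z 66 along 27.8 across -4.6
   z 72 along 27.5 across -4.5
   z 80 along 27.2 across -4.2
-27 [251.  73.] cap [247.6  73.9] [235, 60, 25, 30, 551]
   z 66 along -27.5 across -4.3
   z 72 along -26.8 across -4.2
   z 80 along -25.9 across -4.0
-81 [247.  16.] cap [247.1  15.7] [239, 6, 16, 21, 257]
   z 66 along -83.6 across 0.3
   z 72 along -82.0 across 0.4
   z 80 along -79.9 across 0.5
```

Outline in the wrist view (row 51.2° / -38.8°) agrees with the top view within 2 mm. From the handle outward the vials look like d, a, c, b. I start with vial 1.

```bash
python3 -c "
from h import *
mv([608.4,157.8,46],141.2);mv([608.4,157.8,280],141.2)"
```

```text
shift [0.0059, -0.0116, 0.5866] turn [0.0049, -0.002, -0.1523]
 shift [0.0065, -0.0101, 0.0016] turn [0.0049, -0.002, -0.1523]
```

Emit:
{"method": "carry_out", "body": {"moves": [0.006,-0.01,0,0.005,-0.002,-0.152,1,0.006,-0.01,0,0.005,-0.002,-0.152,1,0.006,-0.011,0.2,0.005,-0.002,-0.152,1,0.006,-0.011,0.3,0.005,-0.002,-0.152,1,0.006,-0.011,0.4,0.005,-0.002,-0.152,1,0.006,-0.011,0.5,0.005,-0.002,-0.152,1,0.006,-0.011,0.585,0.005,-0.002,-0.152,1,0.006,-0.011,0.585,0.005,-0.002,-0.152,1]}}

```text
time: 4.2
tool_pos: [605.2, 157.5, 41.4]
tcp_rot: [-3.134, -0.007, 2.462]
contact_force: [-0.5, -0.5, -0.9]
grip_width: 91.8
```

```bash
python3 -c "
from h import *
st(); mv([608.4,157.8,46],141.2)
c=get_calibration('wrist'); im=capture('wrist'); cv2.imwrite('pics/w2.png',im[:,:,::-1])"
```

```text
t 4.2 [605.2 157.5  41.4] [-179.57   -0.41  141.07] F [-0.5 -0.5 -0.9] w 91.8 q6 -0.76
 shift [-0.0058, 0.0055, -0.0116] turn [-0.0144, -0.0136, -0.0041]
```

View pics/w2.png

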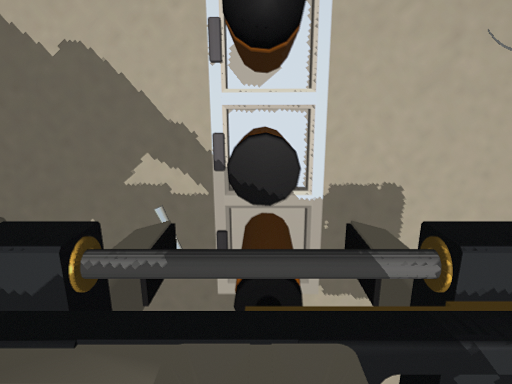

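The vial (glass centre at about column 268) sits between the fingers (centre about 261). The planned target corrects that 2 mm, so I settle there and then grip.

Emit:
{"method": "carry_out", "body": {"moves": [-0.006,0.006,-0.0115,-0.014,-0.014,-0.004,1,-0.006,0.006,-0.0115,-0.014,-0.014,-0.004,1,-0.006,0.006,-0.0115,-0.014,-0.014,-0.004,0,-0.006,0.006,-0.0115,-0.014,-0.014,-0.004,0,-0.006,0.006,-0.0115,-0.014,-0.014,-0.004,0,-0.006,0.006,-0.0115,-0.014,-0.014,-0.004,0,-0.006,0.006,-0.0115,-0.014,-0.014,-0.004,0,-0.006,0.006,-0.0115,-0.014,-0.014,-0.004,0]}}

```text
time: 5.05
tool_pos: [610.7, 158.2, 49.4]
tcp_rot: [3.138, 0.004, 2.465]
contact_force: [0.3, -0.0, 0.3]
grip_width: 48.4
```

```bash
python3 -c "
from h import *
st(); mv([608.4,157.8,226],141.2); mv([530,100,226],141.2)"
```

```text
t 5.05 [610.7 158.2  49.4] [179.78   0.23 141.22] F [ 0.3 -0.   0.3] w 48.4 q6 -0.76
 shift [0.0021, -0.0027, -0.4416] turn [0.0073, 0.0077, 0.0007]
 shift [0.0643, -0.2381, -0.4428] turn [0.0073, 0.0077, 0.0007]
```

Emit:
{"method": "carry_out", "body": {"moves": [0,0,0.005,0,0,0,0,0,0,0.005,0,0,0,0,0,0,0.005,0,0,0,0,0,0,0.005,0,0,0,0,0,0,0.005,0,0,0,0,0,0,0.005,0,0,0,0,0,0,0.005,0,0,0,0,0,0,0.005,0,0,0,0]}}

```text
time: 5.85
tool_pos: [610.7, 158.2, 47.3]
tcp_rot: [3.138, 0.004, 2.465]
contact_force: [0.5, -0.3, -0.3]
grip_width: 27.3
```

```bash
python3 -c "
from h import *
st(); mv([608.4,157.8,226],141.2)
im=capture('side'); cv2.imwrite('pics/s3.png',im[:,:,::-1]);st()"
```

```text
t 5.85 [610.7 158.2  47.3] [179.78   0.23 141.22] F [ 0.5 -0.3 -0.3] w 27.3 q6 -0.76
 shift [0.0021, -0.0027, -0.4467] turn [0.0072, 0.0077, 0.0006]
t 5.9 [610.7 158.2  47.3] [179.78   0.23 141.22] F [-0.7  0.2 -0.7] w 27.7 q6 -0.76
```

View pics/s3.png

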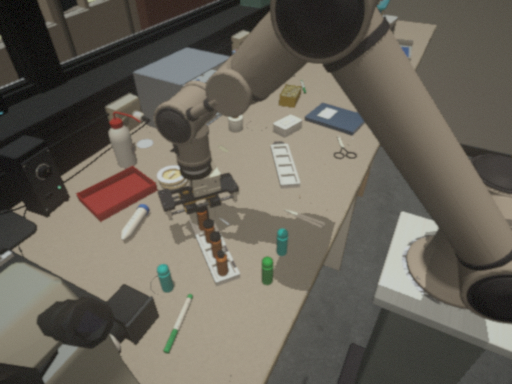

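The opening of 27.5 mm shows the vial is held. I lift it and carry it to the empty rack.

Emit:
{"method": "carry_out", "body": {"moves": [0,0,-0.05,0,0,0,0,0,0,-0.1,0,0,0,0,0,0,-0.16,0,0,0,0,0,0,-0.22,0.007,0.008,0,0,0,0,-0.28,0.007,0.008,0,0,0,0,-0.34,0.007,0.008,0,0,0,0,-0.37,0.007,0.008,0,0,0,0,-0.37,0.007,0.008,0,0]}}

```text
time: 6.7
tool_pos: [610.7, 158.2, 197.1]
tcp_rot: [3.139, 0.002, 2.465]
contact_force: [0.0, 0.4, -1.5]
grip_width: 27.5
```

```bash
python3 -c "
from h import *
st(); 
u=np.array([.553,-.833]);E=np.array([534,-200.3])
for s in (-81,81,110): print(s,E+s*u)
mv([590,-100,195],132);mv([600,-250,195],123.6)"
```

```text
t 6.7 [610.7 158.2 197.1] [1.7984e+02 1.4000e-01 1.4122e+02] F [ 0.   0.4 -1.5] w 27.5 q6 -0.76
-81 [ 489.207 -132.827]
81 [ 578.793 -267.773]
110 [ 594.83 -291.93]
 shift [-0.364, -0.5357, 0.0048] turn [0.0056, 0.0041, 0.3074]
 shift [-0.6184, -0.8124, 0.0046] turn [0.0059, 0.0037, 0.5874]
```

Emit:
{"method": "carry_out", "body": {"moves": [-0.04,-0.06,0,0.005,0.004,0.07,0,-0.12,-0.16,0,0.005,0.004,0.15,0,-0.2,-0.26,0,0.005,0.004,0.23,0,-0.28,-0.36,0,0.005,0.004,0.31,0,-0.36,-0.46,0,0.005,0.004,0.39,0,-0.44,-0.56,0,0.005,0.004,0.47,0,-0.5,-0.64,0,0.005,0.004,0.55,0,-0.52,-0.67,0,0.005,0.004,0.587,0]}}

```text
time: 7.5
tool_pos: [603.8, -185.5, 194.8]
tcp_rot: [-3.14, -0.001, 2.152]
contact_force: [-0.3, 0.5, -1.0]
grip_width: 27.7
```

```bash
python3 -c "
from h import *
st(); mv([590,-285,240],123.6)"
```

```text
t 7.5 [ 603.8 -185.5  194.8] [-1.7989e+02 -8.0000e-02  1.2328e+02] F [-0.3  0.5 -1. ] w 27.7 q6 -1.0
 shift [-0.1888, -0.1655, -0.1131] turn [-0.0035, -0.0027, -0.0106]
```

Emit:
{"method": "carry_out", "body": {"moves": [-0.05,-0.05,-0.03,0,0,0,0,-0.12,-0.1,-0.07,-0.003,-0.003,-0.01,0,-0.17,-0.15,-0.1,-0.003,-0.003,-0.01,0,-0.189,-0.166,-0.113,-0.003,-0.003,-0.01,0,-0.189,-0.166,-0.113,-0.003,-0.003,-0.01,0,-0.189,-0.166,-0.113,-0.003,-0.003,-0.01,0,-0.189,-0.166,-0.113,-0.003,-0.003,-0.01,0,-0.189,-0.166,-0.113,-0.003,-0.003,-0.01,0]}}

```text
time: 8.3
tool_pos: [590.1, -283.6, 239.4]
tcp_rot: [-3.141, -0.001, 2.159]
contact_force: [-0.8, -0.8, -0.9]
grip_width: 27.8
```

```bash
python3 -c "
from h import *; import pickle
st(); c=get_calibration('wrist'); im=capture('wrist'); pickle.dump((c,get_obs()),open('w4.pkl','wb')); cv2.imwrite('pics/w4.png',im[:,:,::-1])"
```

```text
t 8.3 [ 590.1 -283.6  239.4] [-1.7997e+02 -6.0000e-02  1.2368e+02] F [-0.8 -0.8 -0.9] w 27.8 q6 -1.15
```

View pics/w4.png

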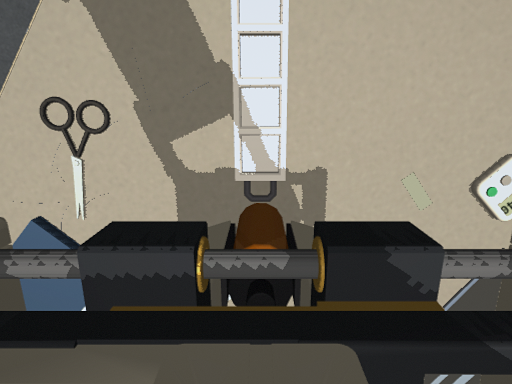

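The wrist view shows the empty rack's handle end at row 180 (columns 236–285), with its handle at (261,190). The held vial is visible at (261,225).

```bash
python3 - <<'E'
from h import *; import pickle
c,o=pickle.load(open('w4.pkl','rb')); im=cv2.imread('pics/w4.png')
g=im[...].astype(int)
L=[];Rr=[]
hsv=cv2.cvtColor(im,cv2.COLOR_BGR2HSV)
for v in (5,15,45,100,110,128,165,172):
    sat=hsv[v,215:305,1].astype(float); k=np.where(sat<45)[0]; print(v,k.min()+215,k.max()+215)
    L.append(plane('wrist',(k.min()+214.5,v),16,c)[:2]); Rr.append(plane('wrist',(k.max()+215.5,v),16,c)[:2])
L=np.array(L);Rr=np.array(Rr)
mid=(L+Rr)/2
print(np.linalg.norm(L-Rr,axis=1).round(1)); vx,vy,x0,y0=cv2.fitLine(mid.astype(np.float32),cv2.DIST_HUBER,0,.01,.01).ravel()
print("ang",np.degrees(np.arctan2(vy,vx)),x0,y0)
for v in range(60,196,1):
    pass
col=hsv[165:190,245,1],hsv[165:190,278,1]; print(col)
u=np.array([.553,-.833]);n=np.array([.833,.553]);E=np.array([534,-200.3])
d=mid-E; print("along",(d@u).round(1),"across",(d@n).round(1))
for v in (179,180,181): print(v,((plane('wrist',(262,v),16,c)[:2]-E)@u).round(1))
# pocket walls rims along the column 262
print(list(zip(range(20,185),hsv[20:185,262,2]))[::1][:0])
for u_ in (250,262,274):
    gr=np.abs(np.diff(cv2.GaussianBlur(im[...,1],(1,3),0)[:,u_].astype(int))); k=[i for i in range(15,185) if gr[i]>18]; print(u_,k)
E
```

```text
5 220 304
15 222 304
45 220 301
100 215 304
110 218 302
128 224 293
165 215 297
172 222 301
[ 89.   87.5  88.4 101.2  96.3  80.4  98.2  95.2]
ang -58.066875 534.19293 -201.93335
(array([18, 17, 17, 17, 17, 18, 23, 32, 25, 26, 30, 29, 29, 29, 30, 29, 12,
        5,  5, 10, 10, 10, 10,  5,  5], dtype=uint8), array([27,  3, 32, 31, 28, 30, 29, 27, 29, 29, 30, 28, 29, 31, 29, 29, 45,
       43, 44, 45, 43, 43, 47, 43, 45], dtype=uint8))
along [-75.7 -66.3 -37.2  19.7  30.6  50.6  93.5 101.9] across [ 1.1  2.2 -0.4 -1.4 -0.9 -2.6 -5.5  1. ]
179 110.4
180 111.7
181 112.9
[]
250 [29, 30, 32, 33, 34, 35, 36, 83, 84, 86, 87, 170, 171, 173, 179, 180, 181]
262 [30, 31, 32, 33, 34, 35, 36, 84, 85, 87, 133, 135, 170, 171, 173, 179, 180]
274 [30, 31, 32, 33, 34, 35, 36, 84, 85, 87, 88, 133, 135, 161, 170, 171, 173, 179, 180, 181]
```

```bash
python3 -c "
import cv2
i=cv2.imread('pics/w4.png')[0:200,200:320]; i=cv2.resize(i,None,fx=2.9,fy=2.9,interpolation=cv2.INTER_NEAREST);cv2.imwrite('pics/w4z.png',i)"
```

```text
(no output)
```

View pics/w4z.png

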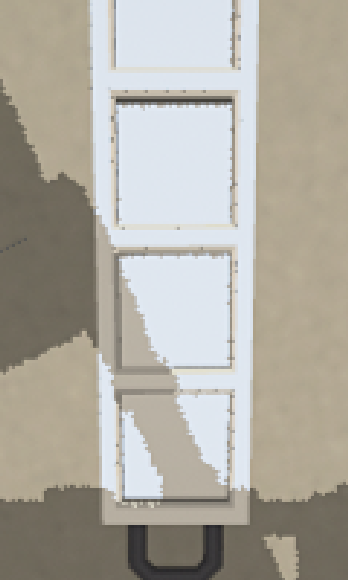

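```bash
python3 - <<'E'
from h import *; import pickle
c,o=pickle.load(open('w4.pkl','rb'))
u=np.array([.553,-.833]);n=np.array([.833,.553]);E=np.array([534,-200.3])
for l,r,v in ((91,258,10),(94,255,180),(97.5,253,320),(102,249,500)):
    a,b=[plane('wrist',(200+k/2.9-.5,v/2.9-.5),16,c)[:2] for k in (l,r)]
    m=(a+b)/2-E; print(v,np.linalg.norm(a-b).round(1),"along",(m@u).round(1),"across",(m@n).round(1))
a=plane('wrist',(200+176/2.9,523/2.9-.5),16,c)[:2]-E; print("end",a@u)
E
```

```text
10 60.2 along -77.6 across -1.3
180 60.6 along -20.5 across -1.3
320 60.7 along 30.4 across -0.9
500 60.3 along 101.8 across -0.8
end 111.47559693486834
```

Empty rack measured as 60.2–60.7 mm wide with the end at 111.5 mm, so its centre is (532.9,-200.5). I place vial 1 in the farthest pocket.

```bash
python3 -c "
from h import *
mv([488.9,-134.2,140],123.6);mv([488.9,-134.2,239],123.6)"
```

```text
shift [0.4516, -0.003, 0.2492] turn [-0.0008, -0.0013, 0.0023]
 shift [0.4517, -0.0031, 0.0017] turn [-0.0008, -0.0013, 0.0023]
```

Emit:
{"method": "carry_out", "body": {"moves": [0.05,0,0.03,0,0,0,0,0.15,-0.001,0.08,0,0,0,0,0.25,-0.002,0.14,0,0,0,0,0.34,-0.003,0.19,0,0,0,0,0.41,-0.003,0.23,0,0,0,0,0.452,-0.003,0.249,0,0,0,0,0.452,-0.003,0.249,0,0,0,0,0.452,-0.003,0.249,0,0,0,0]}}

```text
time: 9.15
tool_pos: [489.5, -134.0, 140.6]
tcp_rot: [3.141, 0.001, 2.159]
contact_force: [0.5, -0.1, -1.2]
grip_width: 27.7
```

```bash
python3 -c "
from h import *
st();mv([488.9,-134.2,70],123.6);mv([488.9,-134.2,47.5],123.6)"
```

```text
t 9.15 [ 489.5 -134.   140.6] [1.7999e+02 3.0000e-02 1.2373e+02] F [ 0.5 -0.1 -1.2] w 27.7 q6 -1.01
 shift [0.0005, -0.0015, 0.1765] turn [0.0004, 0.001, 0.0042]
 shift [0.0005, -0.0015, 0.2328] turn [0.0004, 0.001, 0.0042]
```

Emit:
{"method": "carry_out", "body": {"moves": [0,-0.001,0.04,0,0,0.004,0,0,-0.001,0.09,0,0,0.004,0,0,-0.001,0.13,0,0,0.004,0,0,-0.001,0.17,0,0,0.004,0,0,-0.001,0.195,0,0,0.004,0,0,-0.001,0.212,0,0,0.004,0,0,-0.001,0.22,0,0,0.004,0,0,-0.001,0.223,0,0,0.004,0]}}

```text
time: 9.95
tool_pos: [489.6, -134.5, 51.5]
tcp_rot: [3.141, 0.001, 2.157]
contact_force: [0.4, 0.5, -0.5]
grip_width: 27.3
```

```bash
python3 -c "
from h import *
st();mv([488.9,-134.2,47.5],123.6)"
```

```text
t 9.95 [ 489.6 -134.5   51.5] [1.7997e+02 6.0000e-02 1.2360e+02] F [ 0.4  0.5 -0.5] w 27.3 q6 -1.01
 shift [0.0016, -0.0009, 0.0101] turn [0.001, 0.002, 0.0]
```

Emit:
{"method": "carry_out", "body": {"moves": [0,0,0.004,0,0,0,0,0,0,0.008,0,0,0,0,0,0,0.01,0,0,0,0,0,0,0.01,0,0,0,0,0,0,0.01,0,0,0,0,0,0,0.01,0,0,0,0,0,0,0.01,0,0,0,0,0,0,0.01,0,0,0,0]}}

```text
time: 10.75
tool_pos: [489.6, -134.5, 47.6]
tcp_rot: [3.141, 0.001, 2.157]
contact_force: [-0.5, 0.5, -1.2]
grip_width: 27.3
```

```bash
python3 -c "
from h import *
st()"
```

```text
t 10.75 [ 489.6 -134.5   47.6] [1.7997e+02 6.0000e-02 1.2360e+02] F [-0.5  0.5 -1.2] w 27.3 q6 -1.01
```

Emit:
{"method": "carry_out", "body": {"moves": [0,0,0.001,0,0,0,0,0,0,0.001,0,0,0,0.6,0,0,0.001,0,0,0,0.6,0,0,0.001,0,0,0,0.6,0,0,0.001,0,0,0,0.6,0,0,0.001,0,0,0,0.6,0,0,0,0,0,0,0.6,0,0,0,0,0,0,0.6]}}

```text
time: 11.55
tool_pos: [489.6, -134.5, 47.6]
tcp_rot: [3.141, 0.001, 2.157]
contact_force: [-0.0, -0.4, 0.4]
grip_width: 54.8
```

```bash
python3 -c "
from h import *
st();im=capture('wrist'); cv2.imwrite('pics/w5.png',im[:,:,::-1])"
```

```text
t 11.55 [ 489.6 -134.5   47.6] [1.7997e+02 7.0000e-02 1.2360e+02] F [-0.  -0.4  0.4] w 54.8 q6 -1.01
```

View pics/w5.png

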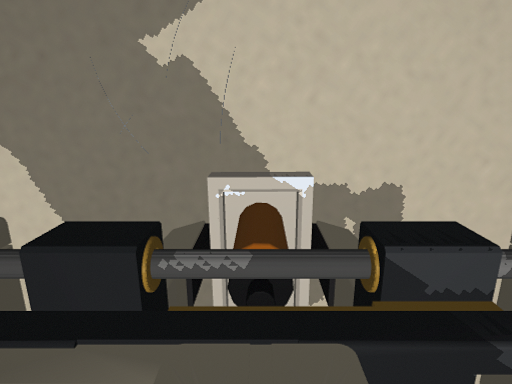

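The vial stands free in the end pocket, with its glass at columns 235–288 inside pocket walls at 222–300. I lift straight up and fetch vial 2.

Emit:
{"method": "carry_out", "body": {"moves": [0,0,-0.04,0,0,0,0.6,0,0,-0.1,0,0,0,0.7,0,0,-0.18,0,0,0,0.7,0,0,-0.26,0,0,0,0.7,0,0,-0.34,0,0,0,0.7,0,0,-0.38,0,0,0,0.7,0,0,-0.38,0,0,0,0.7,0,0,-0.38,0,0,0,0.7]}}

```text
time: 12.4
tool_pos: [489.1, -134.3, 199.0]
tcp_rot: [3.141, 0.001, 2.157]
contact_force: [1.0, 0.4, 0.4]
grip_width: 64.1
```

```bash
python3 -c "
from h import *
st();mv([568.3,188,195],141.2)"
```

```text
t 12.4 [ 489.1 -134.3  199. ] [1.7998e+02 4.0000e-02 1.2360e+02] F [1.  0.4 0.4] w 64.1 q6 -1.01
 shift [0.5616, 0.6109, 0.0098] turn [0.0003, 0.0015, -0.5866]
```

Emit:
{"method": "carry_out", "body": {"moves": [0.08,0.09,0,0,0,-0.1,0.7,0.16,0.175,0,0,0,-0.2,0.7,0.24,0.26,0,0,0,-0.3,0.7,0.32,0.35,0,0,0,-0.4,0.7,0.4,0.435,0,0,0.001,-0.5,0.7,0.48,0.52,0,0,0.001,-0.587,0.7,0.54,0.59,0,0,0.001,-0.587,0.7,0.562,0.611,0,0,0.001,-0.587,0.7]}}

```text
time: 13.2
tool_pos: [567.8, 191.5, 196.5]
tcp_rot: [-3.14, -0.002, 2.468]
contact_force: [-0.6, -0.7, 0.1]
grip_width: 63.8
```

```bash
python3 -c "
from h import *
st();mv([568.3,188,47],141.2)"
```

```text
t 13.2 [567.8 191.5 196.5] [-1.7991e+02 -1.3000e-01  1.4140e+02] F [-0.6 -0.7  0.1] w 63.8 q6 -0.7
 shift [-0.0073, -0.0054, 0.3738] turn [-0.0031, -0.0042, 0.0066]
```

Emit:
{"method": "carry_out", "body": {"moves": [-0.007,-0.005,0.02,-0.003,-0.004,0.007,0.7,-0.007,-0.005,0.1,-0.003,-0.004,0.007,0.7,-0.007,-0.005,0.2,-0.003,-0.004,0.007,0.7,-0.007,-0.005,0.28,-0.003,-0.004,0.007,0.7,-0.007,-0.005,0.33,-0.003,-0.004,0.007,0.7,-0.007,-0.005,0.36,-0.003,-0.004,0.007,0.7,-0.007,-0.005,0.372,-0.003,-0.004,0.007,0.7,-0.007,-0.005,0.374,-0.003,-0.004,0.007,0.7]}}

```text
time: 14.0
tool_pos: [568.2, 187.4, 46.6]
tcp_rot: [-3.141, -0.0, 2.463]
contact_force: [-0.6, -0.5, 0.2]
grip_width: 64.4
```

```bash
python3 -c "
from h import *
st();mv([568.3,188,47],141.2);im=capture('wrist'); cv2.imwrite('pics/w6.png',im[:,:,::-1]);st()"
```

```text
t 14.0 [568.2 187.4  46.6] [-1.7997e+02 -2.0000e-02  1.4114e+02] F [-0.6 -0.5  0.2] w 64.4 q6 -0.7
 shift [0.0008, 0.0013, -0.0009] turn [-0.0011, -0.0007, -0.002]
t 14.05 [568.6 187.7  47.3] [1.7998e+02 3.0000e-02 1.4116e+02] F [0.1 0.8 0.4] w 64.4 q6 -0.7
```

View pics/w6.png

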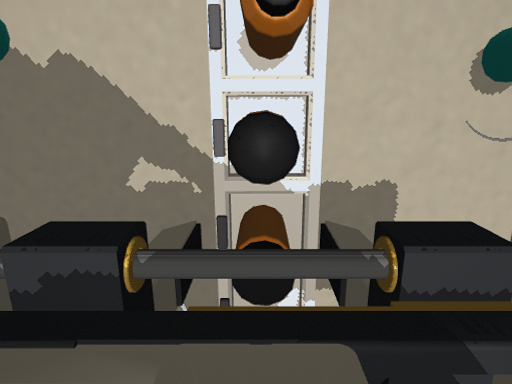

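Vial 2 is at about column 264 between the fingers (201–322), so I grip it.

Emit:
{"method": "carry_out", "body": {"moves": [0,0,0,0,0,0,0,0,0,0,0,0,0,0,0,0,0,0,0,0,0,0,0,0,0,0,0,0,0,0,0,0,0,0,0,0,0,0,0,0,0,0,0,0,0,0,0,0,0,0,0,0,0,0,0,0]}}

```text
time: 14.85
tool_pos: [568.7, 187.7, 47.5]
tcp_rot: [3.141, 0.001, 2.464]
contact_force: [-0.6, 0.5, 1.2]
grip_width: 27.1
```

Emit:
{"method": "carry_out", "body": {"moves": [0,0,0,0,0,0,0,0,0,-0.03,0,0,0,0,0,0,-0.08,0,0,0,0,0,0,-0.15,0,0,0,0,0,0,-0.23,0,0,0,0,0,0,-0.31,0,0,0,0,0,0,-0.36,0,0,0,0,0,0,-0.375,0,0,0,0]}}

```text
time: 15.65
tool_pos: [569.6, 188.0, 200.9]
tcp_rot: [3.137, 0.004, 2.464]
contact_force: [-0.1, 0.6, -0.4]
grip_width: 27.6
```

```bash
python3 -c "
from h import *
st();mv([518.3,-178.5,195],123.6)"
```

```text
t 15.65 [569.6 188.  200.9] [179.73   0.23 141.16] F [-0.1  0.6 -0.4] w 27.6 q6 -0.7
 shift [-0.4745, -0.7942, 0.0129] turn [0.01, 0.0062, 0.5854]
```

Emit:
{"method": "carry_out", "body": {"moves": [-0.05,-0.085,0,0,0,0.08,0,-0.11,-0.185,0,0,0,0.16,0,-0.172,-0.288,0,0.01,0.006,0.24,0,-0.234,-0.39,0,0.01,0.006,0.32,0,-0.296,-0.495,0,0.01,0.006,0.4,0,-0.356,-0.597,0,0.01,0.006,0.48,0,-0.415,-0.695,0.005,0.01,0.006,0.54,0,-0.455,-0.76,0.01,0.01,0.006,0.585,0]}}

```text
time: 16.45
tool_pos: [519.6, -165.7, 195.5]
tcp_rot: [-3.141, -0.001, 2.154]
contact_force: [1.4, 0.9, -0.9]
grip_width: 27.4
```

```bash
python3 -c "
from h import *
st();mv([518.3,-178.5,190],123.6);mv([518.3,-178.5,51],123.6)"
```

```text
t 16.45 [ 519.6 -165.7  195.5] [-1.7994e+02 -3.0000e-02  1.2343e+02] F [ 1.4  0.9 -0.9] w 27.4 q6 -1.03
 shift [-0.0249, -0.0203, 0.0137] turn [-0.002, -0.0011, -0.0056]
 shift [-0.0251, -0.0199, 0.3612] turn [-0.002, -0.0011, -0.0056]
```

Emit:
{"method": "carry_out", "body": {"moves": [-0.025,-0.02,0.01,-0.002,-0.001,-0.005,0,-0.025,-0.02,0.04,-0.002,-0.001,-0.005,0,-0.025,-0.02,0.11,-0.002,-0.001,-0.005,0,-0.025,-0.02,0.19,-0.002,-0.001,-0.005,0,-0.025,-0.02,0.26,-0.002,-0.001,-0.005,0,-0.025,-0.02,0.31,-0.002,-0.001,-0.005,0,-0.025,-0.02,0.34,-0.002,-0.001,-0.005,0,-0.025,-0.02,0.355,-0.002,-0.001,-0.005,0]}}

```text
time: 17.25
tool_pos: [517.8, -176.8, 51.9]
tcp_rot: [-3.141, -0.002, 2.159]
contact_force: [0.4, 0.2, -0.4]
grip_width: 27.5
```

```bash
python3 -c "
from h import *
st();mv([518.3,-178.5,47.6],123.6)"
```

```text
t 17.25 [ 517.8 -176.8   51.9] [-1.7994e+02 -1.4000e-01  1.2368e+02] F [ 0.4  0.2 -0.4] w 27.5 q6 -1.06
 shift [-0.0043, -0.0012, 0.0108] turn [-0.002, -0.0047, 0.0025]
```

Emit:
{"method": "carry_out", "body": {"moves": [-0.004,-0.001,0.005,-0.002,-0.004,0.002,0,-0.004,-0.001,0.009,-0.002,-0.004,0.002,0,-0.004,-0.001,0.011,-0.002,-0.004,0.002,0,-0.004,-0.001,0.011,-0.002,-0.004,0.002,0,-0.004,-0.001,0.011,-0.002,-0.004,0.002,0,-0.004,-0.001,0.011,-0.002,-0.004,0.002,0,-0.004,-0.001,0.011,-0.002,-0.004,0.002,0,-0.004,-0.001,0.011,-0.002,-0.004,0.002,0]}}

```text
time: 18.05
tool_pos: [518.3, -178.4, 47.6]
tcp_rot: [3.142, -0.0, 2.157]
contact_force: [0.7, 0.2, -0.3]
grip_width: 27.2
```

Emit:
{"method": "carry_out", "body": {"moves": [0,0,0,0,0,0,0.6,0,0,0,0,0,0,0.6,0,0,0,0,0,0,0.6,0,0,0,0,0,0,0.6,0,0,0,0,0,0,0.6,0,0,0,0,0,0,0.6,0,0,0,0,0,0,0.6,0,0,0,0,0,0,0.6]}}

```text
time: 18.85
tool_pos: [518.4, -178.4, 47.6]
tcp_rot: [3.142, -0.0, 2.157]
contact_force: [-0.2, 1.0, -0.3]
grip_width: 55.0
```

```bash
python3 -c "
from h import *
st();im=capture('wrist'); cv2.imwrite('pics/w7.png',im[:,:,::-1])"
```

```text
t 18.85 [ 518.4 -178.4   47.6] [ 1.8000e+02 -1.0000e-02  1.2361e+02] F [-0.2  1.  -0.3] w 55.0 q6 -1.06
```

View pics/w7.png

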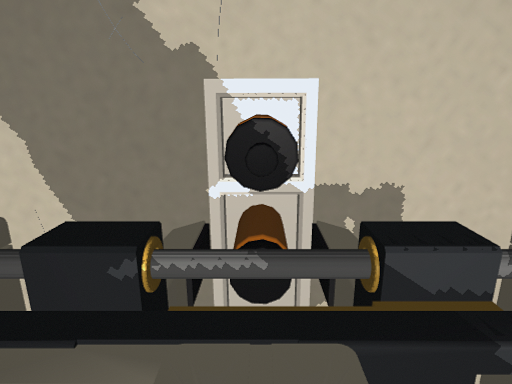

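Vial 1 stands at (261,152) and vial 2 is released and upright at (261,250), both centred in their pockets. Vial 3 is next.

Emit:
{"method": "carry_out", "body": {"moves": [0,0,-0.04,0,0,0,0.6,0,0,-0.1,0,0,0,0.7,0,0,-0.18,0,0,0,0.7,0,0,-0.26,0,0,0,0.7,0,0,-0.34,0,0,0,0.7,0,0,-0.37,0,0,0,0.7,0,0,-0.37,0,0,0,0.7,0,0,-0.37,0,0,0,0.7]}}

```text
time: 19.7
tool_pos: [517.7, -178.2, 194.3]
tcp_rot: [-3.141, -0.002, 2.157]
contact_force: [0.1, 0.1, 0.1]
grip_width: 64.2
```

```bash
python3 -c "
from h import *
st();mv([526.3,222.4,195],141.2)"
```

```text
t 19.7 [ 517.7 -178.2  194.3] [-1.7995e+02 -1.1000e-01  1.2361e+02] F [0.1 0.1 0.1] w 64.2 q6 -1.06
 shift [0.8222, 0.5722, -0.0007] turn [-0.0012, -0.004, -0.5863]
```

Emit:
{"method": "carry_out", "body": {"moves": [0.08,0.056,0,0,0,-0.1,0.7,0.175,0.122,0,0,0,-0.2,0.7,0.275,0.191,0,0,0,-0.3,0.7,0.375,0.261,0,0,-0.004,-0.4,0.7,0.475,0.33,0,0,-0.004,-0.5,0.7,0.57,0.397,0,0,-0.004,-0.587,0.7,0.66,0.46,0,0,-0.004,-0.587,0.7,0.73,0.508,0,0,-0.004,-0.587,0.7]}}

```text
time: 20.5
tool_pos: [524.0, 179.9, 192.4]
tcp_rot: [-3.138, -0.003, 2.466]
contact_force: [0.3, -0.9, 0.3]
grip_width: 64.2
```

```bash
python3 -c "
from h import *
st();mv([526.3,222.4,195],141.2);mv([526.3,222.4,47.2],141.2)"
```

```text
t 20.5 [524.  179.9 192.4] [-1.7981e+02 -1.6000e-01  1.4130e+02] F [ 0.3 -0.9  0.3] w 64.2 q6 -0.7
 shift [0.062, 0.0864, -0.0067] turn [-0.0064, -0.0053, 0.0033]
 shift [0.061, 0.0876, 0.3628] turn [-0.0064, -0.0053, 0.0033]
```

Emit:
{"method": "carry_out", "body": {"moves": [0.04,0.056,0,-0.006,-0.005,0.003,0.7,0.061,0.087,0,-0.006,-0.005,0.003,0.7,0.061,0.087,0.05,-0.006,-0.005,0.003,0.7,0.061,0.087,0.14,-0.006,-0.005,0.003,0.7,0.061,0.087,0.23,-0.006,-0.005,0.003,0.7,0.061,0.087,0.3,-0.006,-0.005,0.003,0.7,0.061,0.087,0.345,-0.006,-0.005,0.003,0.7,0.061,0.087,0.362,-0.006,-0.005,0.003,0.7]}}

```text
time: 21.3
tool_pos: [524.4, 220.9, 44.3]
tcp_rot: [-3.136, -0.003, 2.464]
contact_force: [-0.8, -0.3, -0.2]
grip_width: 64.2
```

```bash
python3 -c "
from h import *
st();mv([526.3,222.4,47.2],141.2);im=capture('wrist'); cv2.imwrite('pics/w8.png',im[:,:,::-1]);st()"
```

```text
t 21.3 [524.4 220.9  44.3] [-179.71   -0.2   141.17] F [-0.8 -0.3 -0.2] w 64.2 q6 -0.63
 shift [-0.0013, 0.0058, -0.0073] turn [-0.0098, -0.0067, -0.001]
t 21.35 [524.7 221.1  44.6] [-179.74   -0.18  141.17] F [-0.1  0.2 -0.8] w 64.6 q6 -0.63
```

View pics/w8.png

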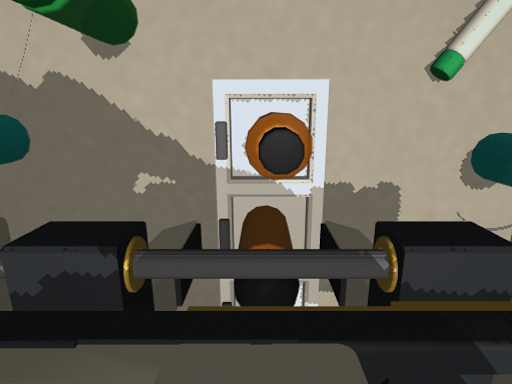

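Vial 3 is at about column 266 against finger centre 261, and the planned +2 mm correction handles it. I settle and grip.

Emit:
{"method": "carry_out", "body": {"moves": [-0.001,0.005,-0.006,-0.009,-0.006,0,0.7,-0.001,0.005,-0.006,-0.009,-0.006,0,0.7,-0.001,0.005,-0.006,-0.009,-0.006,0,0,-0.001,0.005,-0.006,-0.009,-0.006,0,0,-0.001,0.005,-0.006,-0.009,-0.006,0,0,-0.001,0.005,-0.006,-0.009,-0.006,0,0,-0.001,0.005,-0.006,-0.009,-0.006,0,0,-0.001,0.005,-0.006,-0.009,-0.006,0,0]}}

```text
time: 22.15
tool_pos: [526.3, 222.4, 47.1]
tcp_rot: [3.141, 0.0, 2.464]
contact_force: [-0.6, 0.4, 0.5]
grip_width: 27.4
```

```bash
python3 -c "
from h import *
st()"
```

```text
t 22.15 [526.3 222.4  47.1] [1.7998e+02 1.0000e-02 1.4118e+02] F [-0.6  0.4  0.5] w 27.4 q6 -0.63
```

Emit:
{"method": "carry_out", "body": {"moves": [0,0,0,0,0,0,0,0,0,-0.03,0,0,0,0,0,0,-0.08,0,0,0,0,0,0,-0.15,0,0,0,0,0,0,-0.23,0,0,0,0,0,0,-0.31,0,0,0,0,0,0,-0.36,0,0,0,0,0,0,-0.37,0,0,0,0]}}

```text
time: 22.95
tool_pos: [527.5, 222.8, 198.6]
tcp_rot: [3.137, 0.004, 2.464]
contact_force: [0.5, -0.6, -0.6]
grip_width: 27.1
```

```bash
python3 -c "
from h import *
st();mv([547.8,-223,195],123.6)"
```

```text
t 22.95 [527.5 222.8 198.6] [179.71   0.21 141.18] F [ 0.5 -0.6 -0.6] w 27.1 q6 -0.63
 shift [-0.7382, -0.8364, 0.0074] turn [0.0107, 0.0053, 0.586]
```

Emit:
{"method": "carry_out", "body": {"moves": [-0.06,-0.07,0,0,0,0.08,0,-0.135,-0.155,0,0,0,0.16,0,-0.215,-0.243,0,0.01,0.005,0.24,0,-0.295,-0.333,0,0.01,0.005,0.32,0,-0.375,-0.423,0,0.01,0.005,0.4,0,-0.455,-0.513,0,0.01,0.005,0.48,0,-0.53,-0.6,0,0.01,0.005,0.54,0,-0.6,-0.68,0.005,0.01,0.005,0.586,0]}}

```text
time: 23.75
tool_pos: [543.3, -141.7, 195.4]
tcp_rot: [-3.141, -0.001, 2.155]
contact_force: [0.7, 1.0, 0.4]
grip_width: 27.3
```

```bash
python3 -c "
from h import *
st();mv([547.8,-223,185],123.6)"
```

```text
t 23.75 [ 543.3 -141.7  195.4] [-1.7998e+02 -5.0000e-02  1.2349e+02] F [0.7 1.  0.4] w 27.3 q6 -0.98
 shift [-0.1758, -0.1028, 0.0259] turn [-0.0007, -0.0015, -0.0035]
```

Emit:
{"method": "carry_out", "body": {"moves": [-0.08,-0.047,0,0,-0.001,-0.003,0,-0.14,-0.082,0,0,-0.001,-0.003,0,-0.17,-0.1,0.01,0,-0.001,-0.003,0,-0.176,-0.103,0.025,0,-0.001,-0.003,0,-0.176,-0.103,0.07,0,-0.001,-0.003,0,-0.176,-0.103,0.14,0,-0.001,-0.003,0,-0.176,-0.103,0.19,0,-0.001,-0.003,0,-0.176,-0.103,0.22,0,-0.001,-0.003,0]}}

```text
time: 24.55
tool_pos: [546.8, -220.7, 105.0]
tcp_rot: [-3.14, -0.004, 2.159]
contact_force: [0.2, -0.3, -0.8]
grip_width: 27.4
```

```bash
python3 -c "
from h import *
st();mv([547.8,-223,47.2],123.6)"
```

```text
t 24.55 [ 546.8 -220.7  105. ] [-179.9    -0.23  123.68] F [ 0.2 -0.3 -0.8] w 27.4 q6 -1.1
 shift [-0.0067, -0.0008, 0.1445] turn [-0.0034, -0.0077, 0.0025]
```

Emit:
{"method": "carry_out", "body": {"moves": [-0.007,-0.001,0.03,-0.003,-0.007,0.002,0,-0.007,-0.001,0.07,-0.003,-0.007,0.002,0,-0.007,-0.001,0.105,-0.003,-0.007,0.002,0,-0.007,-0.001,0.125,-0.003,-0.007,0.002,0,-0.007,-0.001,0.135,-0.003,-0.007,0.002,0,-0.007,-0.001,0.14,-0.003,-0.007,0.002,0,-0.007,-0.001,0.143,-0.003,-0.007,0.002,0,-0.007,-0.001,0.144,-0.003,-0.007,0.002,0]}}

```text
time: 25.35
tool_pos: [548.0, -223.3, 47.8]
tcp_rot: [3.141, 0.0, 2.157]
contact_force: [-0.2, 0.8, -0.1]
grip_width: 27.5
```

```bash
python3 -c "
from h import *
st();mv([547.8,-223,47.2],123.6)"
```

```text
t 25.35 [ 548.  -223.3   47.8] [1.7999e+02 2.0000e-02 1.2361e+02] F [-0.2  0.8 -0.1] w 27.5 q6 -1.1
 shift [0.0009, -0.0001, 0.0015] turn [0.0004, 0.0008, 0.0004]
```

Emit:
{"method": "carry_out", "body": {"moves": [0,0,0.0015,0,0,0,0,0,0,0.0015,0,0,0,0,0,0,0.0015,0,0,0,0.6,0,0,0.0015,0,0,0,0.6,0,0,0.0015,0,0,0,0.6,0,0,0.0015,0,0,0,0.6,0,0,0.0015,0,0,0,0.6,0,0,0.0015,0,0,0,0.6]}}

```text
time: 26.15
tool_pos: [548.0, -223.3, 47.2]
tcp_rot: [3.141, 0.0, 2.157]
contact_force: [0.1, 1.1, 0.3]
grip_width: 55.1
```

```bash
python3 -c "
from h import *
st();im=capture('wrist'); cv2.imwrite('pics/w9.png',im[:,:,::-1]);st()"
```

```text
t 26.15 [ 548.  -223.3   47.2] [1.7999e+02 2.0000e-02 1.2361e+02] F [0.1 1.1 0.3] w 55.1 q6 -1.1
t 26.2 [ 548.  -223.3   47.2] [1.7999e+02 2.0000e-02 1.2361e+02] F [-0.1  0.1  0. ] w 54.8 q6 -1.1
```

View pics/w9.png

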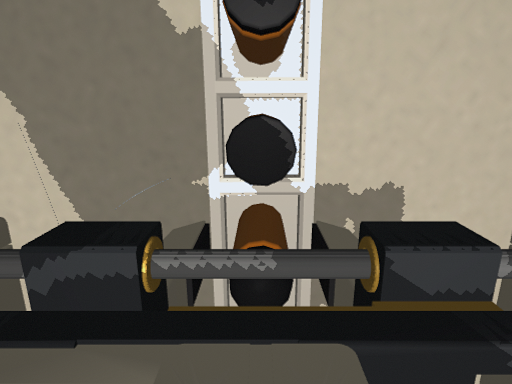

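Three vials now stand centred in a row, with vial 3 released at about (261,245). I fetch vial 4.

Emit:
{"method": "carry_out", "body": {"moves": [0,0,-0.04,0,0,0,0.6,0,0,-0.1,0,0,0,0.7,0,0,-0.18,0,0,0,0.7,0,0,-0.26,0,0,0,0.7,0,0,-0.34,0,0,0,0.7,0,0,-0.37,0,0,0,0.7,0,0,-0.37,0,0,0,0.7,0,0,-0.37,0,0,0,0.7]}}

```text
time: 27.0
tool_pos: [547.4, -223.0, 193.8]
tcp_rot: [-3.141, -0.001, 2.157]
contact_force: [-0.0, 0.4, 0.3]
grip_width: 64.3
```

```bash
python3 -c "
from h import *
st();mv([486.4,260.3,195],141.2);mv([500,120,195],141.2)"
```

```text
t 27.0 [ 547.4 -223.   193.8] [-1.7996e+02 -8.0000e-02  1.2361e+02] F [-0.   0.4  0.3] w 64.3 q6 -1.1
 shift [1.0906, 0.5417, -0.0019] turn [-0.001, -0.003, -0.5864]
 shift [0.7797, 0.3759, -0.0022] turn [-0.001, -0.003, -0.5864]
```

Emit:
{"method": "carry_out", "body": {"moves": [0.08,0.039,0,0,0,-0.1,0.7,0.175,0.085,0,0,0,-0.2,0.7,0.28,0.136,0,0,0,-0.3,0.7,0.385,0.188,0,0,-0.003,-0.4,0.7,0.49,0.238,0,0,-0.003,-0.5,0.7,0.595,0.288,0,0,-0.003,-0.586,0.7,0.69,0.334,0,0,-0.003,-0.586,0.7,0.78,0.376,0,0,-0.003,-0.586,0.7]}}

```text
time: 27.8
tool_pos: [498.4, 122.0, 192.1]
tcp_rot: [-3.139, -0.003, 2.465]
contact_force: [1.0, 0.9, -1.2]
grip_width: 63.9
```

```bash
python3 -c "
from h import *
st();mv([486.4,260.3,180],141.2)"
```

```text
t 27.8 [498.4 122.  192.1] [-1.7983e+02 -1.6000e-01  1.4122e+02] F [ 1.   0.9 -1.2] w 63.9 q6 -0.8
 shift [0.2399, 0.2509, 0.0301] turn [-0.0058, -0.0055, 0.0005]
```

Emit:
{"method": "carry_out", "body": {"moves": [0.08,0.084,0,-0.005,-0.005,0,0.7,0.15,0.157,0,-0.005,-0.005,0,0.7,0.2,0.21,0.01,-0.005,-0.005,0,0.7,0.23,0.24,0.03,-0.005,-0.005,0,0.7,0.24,0.251,0.06,-0.005,-0.005,0,0.7,0.24,0.251,0.12,-0.005,-0.005,0,0.7,0.24,0.251,0.17,-0.005,-0.005,0,0.7,0.24,0.251,0.19,-0.005,-0.005,0,0.7]}}

```text
time: 28.6
tool_pos: [484.4, 258.9, 112.4]
tcp_rot: [-3.136, -0.003, 2.464]
contact_force: [0.2, 0.3, -1.0]
grip_width: 64.4
```

```bash
python3 -c "
from h import *
st();mv([486.4,260.3,47.2],141.2)"
```

```text
t 28.6 [484.4 258.9 112.4] [-179.65   -0.19  141.18] F [ 0.2  0.3 -1. ] w 64.4 q6 -0.54
 shift [-0.0022, 0.0069, 0.1631] turn [-0.0115, -0.0063, -0.0007]
```

Emit:
{"method": "carry_out", "body": {"moves": [-0.002,0.007,0.02,-0.01,-0.006,0,0.7,-0.002,0.007,0.06,-0.01,-0.006,0,0.7,-0.002,0.007,0.1,-0.01,-0.006,0,0.7,-0.002,0.007,0.13,-0.01,-0.006,0,0.7,-0.002,0.007,0.15,-0.01,-0.006,0,0.7,-0.002,0.007,0.16,-0.01,-0.006,0,0.7,-0.002,0.007,0.163,-0.01,-0.006,0,0.7,-0.002,0.007,0.163,-0.01,-0.006,0,0.7]}}

```text
time: 29.4
tool_pos: [486.6, 260.5, 47.5]
tcp_rot: [-3.141, 0.0, 2.464]
contact_force: [0.1, 0.0, 0.1]
grip_width: 64.3
```

```bash
python3 -c "
from h import *
st();mv([486.4,260.3,47.2],141.2);im=capture('wrist'); cv2.imwrite('pics/w10.png',im[:,:,::-1])"
```

```text
t 29.4 [486.6 260.5  47.5] [-1.7998e+02  1.0000e-02  1.4118e+02] F [0.1 0.  0.1] w 64.3 q6 -0.54
 shift [0.0001, -0.0006, 0.0008] turn [-0.0006, 0.0002, -0.0005]
```

View pics/w10.png

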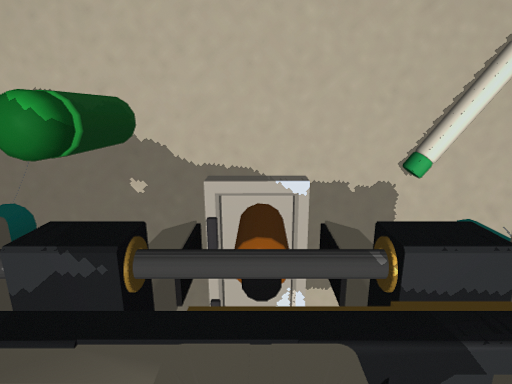

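Vial 4 is centred at about column 262 between the fingers, so I grip and lift.

Emit:
{"method": "carry_out", "body": {"moves": [0,0,0,0,0,0,0,0,0,0,0,0,0,0,0,0,0,0,0,0,0,0,0,0,0,0,0,0,0,0,0,0,0,0,0,0,0,0,0,0,0,0,0,0,0,0,0,0,0,0,0,0,0,0,0,0]}}

```text
time: 30.25
tool_pos: [486.7, 260.5, 47.7]
tcp_rot: [3.141, 0.0, 2.464]
contact_force: [-0.1, -0.1, -0.4]
grip_width: 27.2
```

Emit:
{"method": "carry_out", "body": {"moves": [0,0,0,0,0,0,0,0,0,-0.03,0,0,0,0,0,0,-0.08,0,0,0,0,0,0,-0.15,0,0,0,0,0,0,-0.23,0,0,0,0,0,0,-0.31,0,0,0,0,0,0,-0.36,0,0,0,0,0,0,-0.37,0,0,0,0]}}

```text
time: 31.05
tool_pos: [487.8, 261.0, 199.2]
tcp_rot: [3.137, 0.003, 2.464]
contact_force: [0.1, 0.3, -1.1]
grip_width: 27.4
```

```bash
python3 -c "
from h import *
st();mv([560,-90,195],123.6)"
```

```text
t 31.05 [487.8 261.  199.2] [179.71   0.19 141.19] F [ 0.1  0.3 -1.1] w 27.4 q6 -0.54
 shift [-0.6907, -0.5706, 0.0099] turn [0.0105, 0.0048, 0.5862]
```

Emit:
{"method": "carry_out", "body": {"moves": [-0.06,-0.05,0,0,0,0.08,0,-0.14,-0.116,0,0,0,0.16,0,-0.23,-0.19,0,0.01,0.005,0.24,0,-0.325,-0.268,0,0.01,0.005,0.32,0,-0.42,-0.347,0,0.01,0.005,0.4,0,-0.515,-0.425,0,0.01,0.005,0.48,0,-0.605,-0.5,0,0.01,0.005,0.54,0,-0.69,-0.57,0.005,0.01,0.005,0.586,0]}}

```text
time: 31.85
tool_pos: [559.6, -91.8, 196.3]
tcp_rot: [-3.141, -0.001, 2.156]
contact_force: [-0.3, 0.5, -0.8]
grip_width: 27.8
```

```bash
python3 -c "
from h import *
st();mv([577.7,-268,190],123.6)"
```

```text
t 31.85 [559.6 -91.8 196.3] [-1.7997e+02 -6.0000e-02  1.2350e+02] F [-0.3  0.5 -0.8] w 27.8 q6 -0.88
 shift [-0.3923, -0.2055, 0.0154] turn [-0.0009, -0.0018, -0.0032]
```

Emit:
{"method": "carry_out", "body": {"moves": [-0.09,-0.047,0,0,-0.002,-0.003,0,-0.18,-0.094,0,0,-0.002,-0.003,0,-0.27,-0.141,0,0,-0.002,-0.003,0,-0.34,-0.178,0,0,-0.002,-0.003,0,-0.38,-0.199,0.01,0,-0.002,-0.003,0,-0.392,-0.205,0.03,0,-0.002,-0.003,0,-0.392,-0.205,0.08,0,-0.002,-0.003,0,-0.392,-0.205,0.11,0,-0.002,-0.003,0]}}

```text
time: 32.65
tool_pos: [577.0, -265.9, 149.8]
tcp_rot: [-3.14, -0.003, 2.158]
contact_force: [-0.1, -0.5, -0.9]
grip_width: 27.0
```

```bash
python3 -c "
from h import *
st();mv([577.7,-268,47.5],123.6)"
```

```text
t 32.65 [ 577.  -265.9  149.8] [-179.91   -0.2   123.64] F [-0.1 -0.5 -0.9] w 27.0 q6 -1.14
 shift [-0.0062, -0.0009, 0.2557] turn [-0.0029, -0.0066, 0.0013]
```

Emit:
{"method": "carry_out", "body": {"moves": [-0.006,-0.001,0.03,-0.003,-0.006,0,0,-0.006,-0.001,0.08,-0.003,-0.006,0,0,-0.006,-0.001,0.13,-0.003,-0.006,0,0,-0.006,-0.001,0.175,-0.003,-0.006,0,0,-0.006,-0.001,0.21,-0.003,-0.006,0,0,-0.006,-0.001,0.23,-0.003,-0.006,0,0,-0.006,-0.001,0.24,-0.003,-0.006,0,0,-0.006,-0.001,0.245,-0.003,-0.006,0,0]}}

```text
time: 33.45
tool_pos: [577.9, -267.9, 51.8]
tcp_rot: [3.141, 0.0, 2.158]
contact_force: [-0.3, -0.3, -0.6]
grip_width: 27.5
```

```bash
python3 -c "
from h import *
st();mv([577.7,-268,47.5],123.6)"
```

```text
t 33.45 [ 577.9 -267.9   51.8] [179.99   0.   123.65] F [-0.3 -0.3 -0.6] w 27.5 q6 -1.14
 shift [0.0001, -0.0004, 0.0108] turn [0.0004, 0.0001, 0.0016]
```

Emit:
{"method": "carry_out", "body": {"moves": [0,0,0.005,0,0,0,0,0,0,0.009,0,0,0,0,0,0,0.0105,0,0,0,0,0,0,0.0105,0,0,0,0,0,0,0.0105,0,0,0,0,0,0,0.0105,0,0,0,0,0,0,0.0105,0,0,0,0,0,0,0.0105,0,0,0,0]}}

```text
time: 34.25
tool_pos: [577.9, -268.0, 47.8]
tcp_rot: [3.141, 0.0, 2.158]
contact_force: [0.0, -0.1, 0.0]
grip_width: 27.3
```

Emit:
{"method": "carry_out", "body": {"moves": [0,0,0,0,0,0,0.6,0,0,0,0,0,0,0.6,0,0,0,0,0,0,0.6,0,0,0,0,0,0,0.6,0,0,0,0,0,0,0.6,0,0,0,0,0,0,0.6,0,0,0,0,0,0,0.6,0,0,0,0,0,0,0.6]}}

```text
time: 35.05
tool_pos: [578.0, -268.0, 47.8]
tcp_rot: [3.141, 0.0, 2.158]
contact_force: [0.2, 0.8, -0.8]
grip_width: 55.3
```

Emit:
{"method": "carry_out", "body": {"moves": [0,0,-0.04,0,0,0,0.6,0,0,-0.1,0,0,0,0.6,0,0,-0.18,0,0,0,0.6,0,0,-0.27,0,0,0,0.6,0,0,-0.36,0,0,0,0.6,0,0,-0.45,0,0,0,0.6,0,0,-0.5,0,0,0,0.6,0,0,-0.52,0,0,0,0.6]}}

```text
time: 35.85
tool_pos: [578.5, -268.3, 258.6]
tcp_rot: [3.139, 0.004, 2.158]
contact_force: [0.3, 0.2, 0.2]
grip_width: 55.3
```

```bash
python3 -c "
from h import *
st()
for n in('wrist','side','top'): cv2.imwrite(f'pics/f_{n}.png',capture(n)[:,:,::-1])
a=cv2.imread('pics/f_side.png')[110:210,230:330];b=cv2.imread('pics/f_top.png')[130:230,290:390]
cv2.imwrite('pics/f_z.png',np.hstack([cv2.resize(x,(395,395),interpolation=cv2.INTER_CUBIC) for x in(a,b)]))"
```

```text
t 35.85 [ 578.5 -268.3  258.6] [179.87   0.25 123.65] F [0.3 0.2 0.2] w 55.3 q6 -1.14
```

View pics/f_wrist.png

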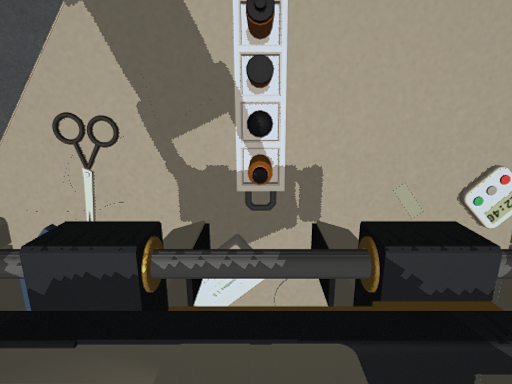

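View pics/f_z.png

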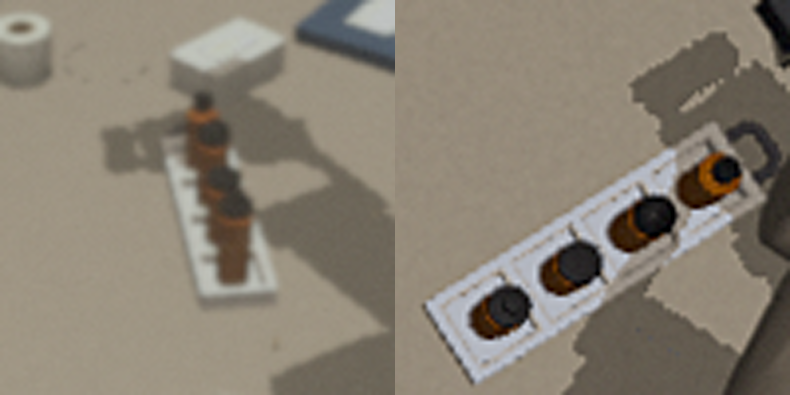

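All four vials stand upright in their pockets. In the wrist view the slim cap is next to the handle (260,172), then the dome (260,123), the flat cap (260,70), and the stemmed vial farthest out (260,15). The gripper is clear, so I hand in.

```bash
python3 -c "
from plant import close_job
print(close_job())"
```

```text
the job is handed in; nothing more can be done
None
```

All four vials are now in the empty rack with their row reversed, and I handed the job in at about 36 s of the 125 s limit. They started d, a, c, b counting from the full rack's handle. They now stand b, c, a, d counting from the other rack's handle, so d is farthest from it.

- **Last checks:** the final wrist, top and side pictures show every vial upright, each in its own pocket, with the gripper well clear above. The contact forces I read stayed around 1 N, and every grip closed at about 27.5 mm on the 28 mm glass.
- **Disagreement:** the top and wrist cameras placed the racks 1–2 mm apart, within the stated calibration error. I used the wrist figures.
- **Not measured:** I checked that the vials stand on the pocket floors by the release height (within about 0.5 mm of the height at which I gripped them) and by the pictures, not by a separate measurement.

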